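Take a bayonet hand grip off the slit-lamp headrest

ROBOT

A 6-joint arm with a two-finger parallel gripper is mounted at the origin on the work surface. World frame = base frame: x ahead of the robot, y to its left, z up, the work surface at z = 0. Lengths are in m, angles in degrees, forces in N, time in s.
With the tool pointing down it reaches from about 0.425 to 0.925 m from the base axis. Payload 12.5 kg.
Tool frame: the origin (TCP) lies at the centre of the arm's flange, where the gripper is bolted on; the fingertips stand 173 mm ahead of it and the grasp point (between the pads) lies 155 mm ahead of it; z points along the fingers, x is the direction in which the jaws open and shut, and the axes are right-handed (so a half turn about z gives the same grasp; the last joint's range is limited). The gripper opens to 85 mm and grips with 20 to 120 N. Pads are 22 mm wide; open, the fingers measure 114 mm over their backs; the gripper's body (76 mm by 85 mm) begins 54 mm behind the grasp point. The pads swing forward as they close: fully open they stand 13 mm farther back than shut.
Start: joints at [58.866, 28.126, 89.318, -0, 62.55, -6.05], TCP at [0.265, 0.566, 0.405] pointing down, gripper open.
Joint ranges: [-177.58, 177.58], [-47.91, 125.51], [2.72, 160], [-65.01, 245.01], [3.68, 167.84], [-153.87, 153.87]. Speed limits (degrees/s): [127.2, 127.2, 159.86, 180, 180, 180].

INTERFACE

Orientations are given as a 3x3 rotation matrix whose columns are the frame's x, y, z axes.
In Python, from workcell import * gives the robot as it stands. The module is installed in compiled form; this text tells all that it offers. Calls block until the motion is done:
- reach(position, orientation): joint-space move of the TCP to a pose.
- move_straight(position, rate=0.15, ori=None): straight line of the TCP; ori=None keeps the orientation; rate is the mean speed in m/s.
- move_joints(angles): joint-space move.
- let_go() and close_gripper(strength=None): open the fingers fully, or close them until they stop; strength is the grip in N (None keeps the last).
- dwell(seconds).
- inverse_kinematics(position, orientation): joint angles nearest the present ones, or None.
- read_state(): the state.
- grab_frame(name): name is "scene" or "top" or "wrist"; returns a dict with "frame" (480x640x3 uint8, red, green, blue), "intrinsics" (3x3 intrinsics, pixels), "dist_coeffs" ([k1, k2, p1, p2, k3] as OpenCV has them; the pictures are not rectified), "pose" (4x4, takes a point from camera to world coordinates). Camera axes: x right, y down, z forward; pixel columns grow to the right and rows downward; lengths in m; the calibration is good to about 2 mm. A picture is of the moment at which its call begins. There is no depth.
A pose or a line that the arm cannot do raises Unreachable and nothing moves.
- job_done(): hands the job in, once; it reports no verdict.
The state is a dict: "clock": time; "q": joint angles; "joint_vel": joint speeds; "joint_torque": joint torques, N m; "position": TCP position; "tool_rot": TCP orientation; "ft_force": force on the tool from outside, world axes, zero at the start; "moment": the same for the moment, N m; "opening": finger opening in m.
Only numpy, scipy, OpenCV 4.12 (cv2) and the standard library are available. Lean on these libraries where they do the work, as an engineer would, in place of code of your own. Each camera call takes 0.05 s, during which the arm holds its last target. There are 200 camera calls.

TASK

The patient hand grip with the red collar has to come off the slit-lamp headrest for disinfecting. Unlock its bayonet by turning it anticlockwise, seen from the bar's open end, until you feel it stop, ease it off the end of its bar without forcing or knocking the headrest, and lay it down flat in the steel tray. Do not drop it, leave the grey-collared grip on its bar and the other things on the table where they are.

Things in the scene. Friction and masses are not known exactly. Their poses are not given: they have to be found in the camera images.
- grip_red_center (a point): Centre (on its axis) of the grip to take off: black ribbed tube, 100 mm long, 35 mm thick where it is held (60 mm long), 120 to 230 g; a red eight-sided collar, 49 mm across flats, on the end towards the robot, a round red 51 mm guard on the other. x axis from the bar's open end to the headrest. It has 1.75 mm play all round the bar, so at rest hangs that much below the bar's axis.
- grip_red_lock (a point): Its headrest end, on its axis. Bayonet in the guard: a fixed 5 mm pin of the bar, 10 mm in from this end and 18 mm off the axis, sits in an L-slot. To free it turn the grip anticlockwise seen from the bar's open end (its top goes to the robot's left, a negative turn about its x). It turns freely to a hard stop after 23 to 106 degrees; how far is not seen. Till then it slides only 1 to 2 mm.
- bar_left_end (a point): Tip of the left hand bar: rigid steel, 16 mm diameter, level, 115 mm above the table, pointing to the robot; x axis along it to the column. At a grip's stop (a light side force first, then torque) the pin is at one side of the 7.4 mm slot: turn back 3 to 4 degrees to centre it, then the grip slides straight off. A grip let go keeps its turn for a new grasp. Forcing it loads the headrest.
- bar_right_end (a point): Tip of the right hand bar, the same as the left one. Either bar may carry the red-collared grip.
- headrest: Slit-lamp headrest, bolted down; forces on it must stay below 40 N in all. Origin on the table half-way between its 16 mm columns, 430 mm high, at y = +135 and -135 mm; x axis away from the robot. Bars at 115 mm height end at x = -180 mm; 53 mm flanges at x = -62 mm; a seated grip's centre is at x = -115.5 mm. Chin rest and forehead band lie between the columns, above 240 mm, beyond x = -5 mm.
- grip_grey_center (a point): Centre of the other hand grip, the same but with grey collar and guard, locked on the other bar. It stays on.
- tray_floor (a point): Centre of the inner floor, 4 mm above the table, of the steel tray: inside 242 mm along its x and 162 mm along its y, walls 4 mm thick and 28 mm high over the table. Fixed, empty, on the left or right of the table.
- glovebox: Blue box of gloves, 240 x 125 x 75 mm, origin under its centre. Fixed, in the place on the other side from the tray.
- drops_a: Small white dropper bottle with a red cap, 25 mm diameter, 62 mm high. Stays put.
- drops_b: The same with a green cap. Stays put.
- spray: White and blue spray bottle, 68 mm diameter, 195 mm high. Stays put.
- penlight: Aluminium penlight lying on the table, 130 mm long, 13 mm thick. Stays put.
- occluder: Black eye occluder (paddle) lying on the table, 185 mm long, 8 mm thick. Stays put.
- lens_jar: Small clear jar with a blue lid, 56 mm diameter, 50 mm high. Stays put.

How it is judged (in metres and radians):
On the way:
1. the red-collared grip, unlocked, is being drawn along its bar, in line with it (x of grip_red_center in the frame of headrest between -0.22 and -0.14 m and z of grip_red_center in the frame of headrest between 0.109 and 0.121 m and (y of grip_red_center in the frame of headrest between 0.129 and 0.141 m or y of grip_red_center in the frame of headrest between -0.141 and -0.129 m)), for 0.1 s.
At the end, for the whole second after the job is handed in: The red-collared grip lies flat and at rest on the tray's floor (its centre inside the tray's walls and less than 32 mm above the floor, slower than 0.05 m/s, its axis within 10 degrees of level), let go; the grey-collared grip is still seated on its bar, within 12 mm of where it was (x of grip_red_center in the frame of tray_floor between -0.12 and 0.12 m and y of grip_red_center in the frame of tray_floor between -0.08 and 0.08 m and z of grip_red_center in the frame of tray_floor below 0.032 m and angle between grip_red_center's own x axis and vertical above 1.4 rad and linear speed of grip_red below 0.05 m/s and distance of grip_grey_center from where it was at the start of the episode below 0.012 m); the robot touches nothing.
It fails at once if the headrest (columns, bars, pins) is pulled, pushed, twisted or knocked with more than 40 N (contact force between headrest and anything else above 40 N).
It fails at once if the red-collared grip is dropped: it moves faster than 0.6 m/s with no finger on it (linear speed of grip_red above 0.6 m/s and contact force between the fingers and grip_red below 0.05 N).
It fails at once if the grey-collared grip is moved more than 12 mm (distance of grip_grey_center from where it was at the start of the episode above 0.012 m).
It fails at once if a bottle, the penlight, the occluder or the jar is moved more than 30 mm (distance of any of drops_a, drops_b, spray, penlight, occluder, lens_jar from where it was at the start of the episode above 0.03 m).
It also fails if it takes over 72 s, if anything falls off the work surface, if the arm or the gripper's body presses on something with over 40 N, if the wrist force passes 120 N, or if a joint passes its speed limit or range.

## Working session

There is one attempt and no reset: what is moved stays moved. The work goes in short steps, each a Python script; the robot and the scene stay as the last script left them, time stands still between calls to the robot, and variables do not carry over. Pictures are saved under pics/ and viewed, about 8 in all and at most 12, crops included, and the job is handed in when it is done.

```bash
mkdir -p pics; ls; python3 - <<'E'
from workcell import *
import cv2, numpy as np
for n in ("scene","top"):
    f=grab_frame(n); cv2.imwrite(f"pics/{n}0.png",f["frame"][:,:,::-1])
    np.savez(f"pics/{n}0.npz",**{k:np.array(f[k]) for k in f})
    print(n,np.round(f["intrinsics"],1).tolist(),np.round(f["dist_coeffs"],3),np.round(f["pose"],3).tolist())
s=read_state(); print({k:np.round(v,3) for k,v in s.items()})
E
```

```text
pics
scene [[571.2, 0.0, 317.6], [0.0, 571.2, 242.3], [0.0, 0.0, 1.0]] [-0.174  0.     0.     0.     0.   ] [[0.875, 0.256, -0.412, 1.179], [0.484, -0.499, 0.718, -1.069], [-0.022, -0.828, -0.561, 0.936], [0.0, 0.0, 0.0, 1.0]]
top [[607.5, 0.0, 319.4], [0.0, 607.5, 241.7], [0.0, 0.0, 1.0]] [-0.018  0.     0.     0.     0.   ] [[-0.021, -0.984, 0.179, 0.368], [-1.0, 0.02, -0.007, -0.009], [0.003, -0.179, -0.984, 1.399], [0.0, 0.0, 0.0, 1.0]]
{'clock': np.float64(0.1), 'q': array([58.865, 28.16 , 89.345,  0.   , 62.55 , -6.05 ]), 'joint_vel': array([ 0.029, -0.101, -0.154, -0.027,  0.027, -0.008]), 'joint_torque': array([ 2.0000e-03, -6.1945e+01, -2.6202e+01, -0.0000e+00,  3.0000e-03,
       -0.0000e+00]), 'position': array([0.265, 0.566, 0.404]), 'tool_rot': array([[ 0.424,  0.906, -0.001],
       [ 0.906, -0.424, -0.001],
       [-0.001, -0.   , -1.   ]]), 'ft_force': array([-0.386, -1.264,  0.104]), 'moment': array([-0.007, -0.003,  0.026]), 'opening': np.float64(0.085)}
```

View pics/scene0.png

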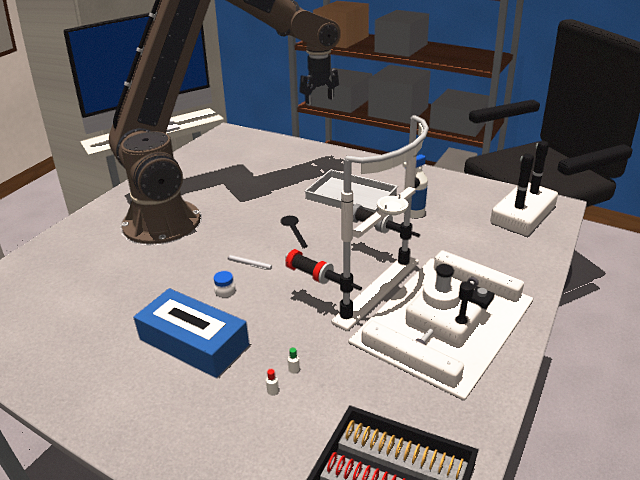

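View pics/top0.png

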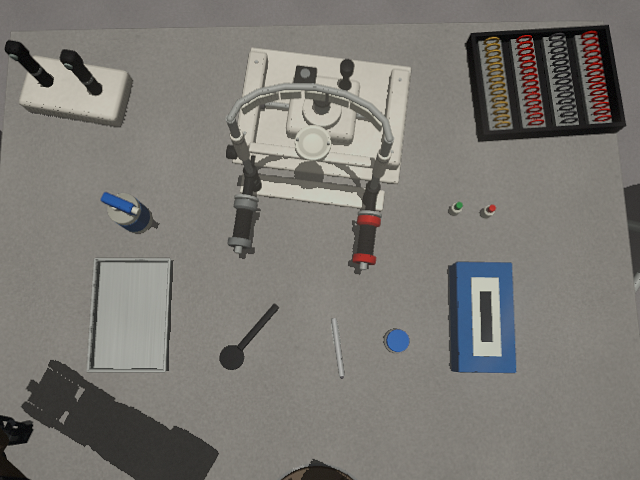

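The red grip is on the right-hand bar (top view: collar at about 362,258, guard at 368,220). The tray is on the left, centred near (131,315). The spray bottle stands by the tray at (130,212), with the penlight and occluder in front. Next I'll turn these into positions.

```bash
cat > vis.py <<'E'
import cv2, numpy as np
def ray(f,uv):
    uv=np.asarray(uv,float).reshape(-1,1,2)
    n=cv2.undistortPoints(uv,f["intrinsics"],f["dist_coeffs"])[:,0]
    d=np.c_[n,np.ones(len(n))]@f["pose"][:3,:3].T
    return f["pose"][:3,3],d
def plane(f,uv,z):
    o,d=ray(f,uv); return o+d*((z-o[2])/d[:,2])[:,None]
def tri(fs,uvs):
    A=np.zeros((3,3));b=np.zeros(3);L=[]
    for f,uv in zip(fs,uvs):
        o,d=ray(f,uv);d=d[0]/np.linalg.norm(d[0]);P=np.eye(3)-np.outer(d,d);A+=P;b+=P@o;L.append((P,o))
    x=np.linalg.solve(A,b);return x,[np.linalg.norm(P@(x-o)) for P,o in L]
def comps(m,amin=30):
    n,l,s,c=cv2.connectedComponentsWithStats(m.astype(np.uint8))
    return [(s[i].tolist(),c[i],l==i) for i in range(1,n) if s[i,4]>=amin]
def red(im):
    h=cv2.cvtColor(im,cv2.COLOR_RGB2HSV);return ((h[...,0]<8)|(h[...,0]>172))&(h[...,1]>150)&(h[...,2]>60)
E
python3 - <<'E'
from vis import *
T=dict(np.load("pics/top0.npz"));S=dict(np.load("pics/scene0.npz"))
rt=[c for c in comps(red(T["frame"])) if 340<c[1][0]<395 and c[1][1]>190]
rs=[c for c in comps(red(S["frame"])) if 270<c[1][0]<340 and 240<c[1][1]<290]
for c in rt: print("top",c[0],c[1].round(1),plane(T,c[1],.1133).round(4))
for c in rs: print("scene",c[0],c[1].round(1),plane(S,c[1],.1133).round(4))
for a in rt:
  for b in rs: print(tri([T,S],[a[1],b[1]]))
for c in rt:
  r=cv2.minAreaRect(np.argwhere(c[2])[:,::-1].astype(np.float32));print(r, plane(T,cv2.boxPoints(r),.1133)[:,:2].round(4).tolist())
# tray floor: edges of bright tray
g=cv2.cvtColor(T["frame"],cv2.COLOR_RGB2GRAY); 
print(g[315,80:185].tolist()); print(g[250:380,130].tolist())
for uv in [(95,259),(172,259),(88,371),(167,371)]: print(plane(T,[uv],.028).round(3))
E
```

```text
top [358, 215, 22, 11, 185] [368.9 219.6] [[ 0.6486 -0.1257  0.1133]]
top [353, 253, 23, 10, 168] [363.8 257.6] [[ 0.5657 -0.1117  0.1133]]
scene [286, 249, 16, 21, 149] [291.4 257.8] [[ 0.5513 -0.1045  0.1133]]
scene [312, 261, 14, 21, 128] [317.3 269.8] [[ 0.6321 -0.1182  0.1133]]
(array([ 0.61195484, -0.1400496 ,  0.16377269]), [np.float64(0.031680675096561035), np.float64(0.031680675096560994)])
(array([ 0.64246502, -0.12726591,  0.12396052]), [np.float64(0.004558146418681404), np.float64(0.004558146418681464)])
(array([ 0.56127115, -0.11309698,  0.12276341]), [np.float64(0.0036210997591153383), np.float64(0.0036210997591153158)])
(array([ 0.59204403, -0.10013525,  0.08323389]), [np.float64(0.025788261534444502), np.float64(0.02578826153444454)])
((368.66217041015625, 219.5270233154297), (21.86506462097168, 9.04194450378418), 9.462322235107422) [[0.6435, -0.1], [0.6632, -0.1039], [0.6543, -0.1504], [0.6346, -0.1464]]
((363.9727478027344, 257.435791015625), (22.081912994384766, 8.483447074890137), 3.5763344764709473) [[0.5589, -0.0878], [0.5772, -0.0895], [0.5732, -0.1366], [0.554
[... 569 characters left out ...]
09, 146, 157, 106, 57, 102, 157, 161, 161, 161, 162, 162, 161, 162, 161, 163, 163, 163, 162, 162, 162, 163, 163, 163, 162, 162, 162, 162, 163, 161, 162, 161, 161, 161, 161, 161, 161, 161, 161, 159, 159, 159, 158, 159, 160, 160, 160, 160, 159, 160, 159, 159, 158, 160, 160, 160, 159, 160, 160, 159, 158, 158, 159, 159, 159, 158, 160, 159, 160, 159, 160, 161, 161, 161, 163, 162, 163, 163, 162, 162, 163, 164, 163, 163, 164, 164, 164, 163, 164, 164, 163, 165, 165, 165, 165, 165, 165, 165, 165, 164, 165, 165, 164, 164, 163, 163, 164, 163, 162, 163, 165, 166, 105, 148, 161, 111, 130, 132, 131, 133, 134, 133, 131]
[[0.588 0.496 0.028]]
[[0.585 0.319 0.028]]
[[0.337 0.5   0.028]]
[[0.334 0.325 0.028]]
```

```bash
cat > rob.py <<'E'
import numpy as np
from workcell import *
from scipy.spatial.transform import Rotation as Ro
def axes(yaw):
    c,s=np.cos(np.radians(yaw)),np.sin(np.radians(yaw)); return np.array([c,s,0]),np.array([-s,c,0])
def tool(a,yaw,flip=1):
    """jaws across the grip; a = tilt of the tool about the bar axis (+: gripper body to the right)"""
    x,y=axes(yaw); R=np.c_[flip*y,flip*x,[0,0,-1]]
    return Ro.from_rotvec(np.radians(a)*x).as_matrix()@R
def tcp(c,a,yaw,flip=1,back=0.155):
    R=tool(a,yaw,flip); return np.asarray(c)-back*R[:,2],R
E
python3 - <<'E'
from rob import *; import cv2
c=np.array([.607,-.1187,.115]);yaw=-9.6
for fl in (1,-1):
  for a in range(80,-81,-20):
    q=inverse_kinematics(*tcp(c,a,yaw,fl)); q2=inverse_kinematics(*tcp(c-.13*axes(yaw)[0],a,yaw,fl))
    print(fl,a,None if q is None else np.round(q), q2 is None)
reach([.575,-.113,.45],tool(0,yaw,1))
f=grab_frame("wrist");cv2.imwrite("pics/w1.png",f["frame"][:,:,::-1]);np.savez("pics/w1.npz",**{k:np.array(f[k]) for k in f})
s=read_state();print(s["clock"],s["position"],s["q"].round(1),np.round(f["pose"],3).tolist())
E
```

```text
1 80 [ -37.   56.   93.   61.   95. -152.] True
1 60 [ -35.   48.   94.   53.   80. -146.] True
1 40 [ -31.   42.   96.   41.   65. -137.] False
1 20 [ -25.   38.   97.   24.   53. -121.] False
1 0 [-17.  37.  97.  -0.  46. -98.] False
1 -20 [-10.  38.  97. -27.  48. -71.] False
1 -40 [ -3.  42.  97. -49.  58. -50.] False
1 -60 [  2.  48.  96. -63.  72. -37.] True
1 -80 None True
-1 80 [-37.  56.  93.  61.  95.  28.] False
-1 60 [-35.  48.  94.  53.  80.  34.] False
-1 40 [-31.  42.  96.  41.  65.  43.] False
-1 20 [-25.  38.  97.  24.  53.  59.] False
-1 0 [-17.  37.  97.  -0.  46.  82.] False
-1 -20 [-10.  38.  97. -27.  48. 109.] False
-1 -40 [ -3.  42.  97. -49.  58. 130.] False
-1 -60 [  2.  48.  96. -63.  72. 143.] True
-1 -80 None True
2.7917 [ 0.57513101 -0.11236774  0.44997843] [-17.5  22.5  91.6   0.   65.9 -98. ] [[0.166, 0.938, 0.305, 0.498], [0.986, -0.158, -0.049, -0.099], [0.002, 0.309, -0.951, 0.418], [0.0, 0.0, 0.0, 1.0]]
```

View pics/w1.png

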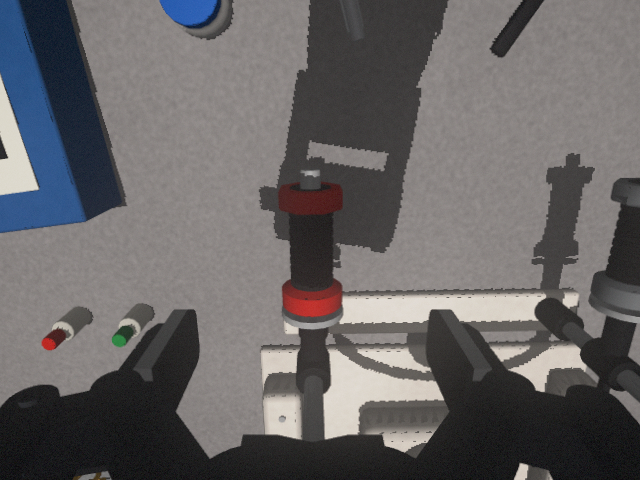

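The wrist view shows the red grip's collar at (311,198) and guard at (312,299), with the bar tip at (311,173). The grip runs almost vertically in the image. I'll fit the axis from the red outlines.

```bash
python3 - <<'E'
from vis import *
W=dict(np.load("pics/w1.npz"));T=dict(np.load("pics/top0.npz"));S=dict(np.load("pics/scene0.npz"))
h=cv2.cvtColor(W["frame"],cv2.COLOR_RGB2HSV)
for c in comps(red(W["frame"])): 
  if 260<c[1][0]<360: 
    print(c[0],c[1].round(1))
    x,y,w,hh,_=c[0]
    for r in range(y+4,y+hh-4,4):
      cols=np.where(c[2][r])[0];L,R=plane(W,[[cols[0]-.5,r],[cols[-1]+.5,r]],.1133);print(r,cols[0],cols[-1],((L+R)/2).round(4),round(np.linalg.norm(L-R),4))
# tube edges
g=h[...,2].astype(int)
for r in range(222,272,8): print(r,[i for i in range(270,350) if abs(g[r,i+1]-g[r,i-1])>45])
print("collar/guard row extremes, bar tip", plane(W,[[311,171],[311,184],[312,318]],.1133).round(4))
rw=[c for c in comps(red(W["frame"])) if 260<c[1][0]<360]
rt=[c for c in comps(red(T["frame"])) if 340<c[1][0]<395 and c[1][1]>190][::-1]
rs=[c for c in comps(red(S["frame"])) if 270<c[1][0]<340 and 240<c[1][1]<290]
for a,b,d in zip(rw,rt,rs): print(tri([W,T,S],[a[1],b[1],d[1]]),tri([W,S],[a[1],d[1]]))
E
```

```text
[292, 185, 50, 30, 729] [319.5 201.5]
189 333 340 [ 0.5613 -0.0899  0.1133] 0.0062
193 298 339 [ 0.5621 -0.1042  0.1133] 0.0328
197 296 341 [ 0.5652 -0.1047  0.1133] 0.036
201 293 341 [ 0.5682 -0.1064  0.1133] 0.0385
205 295 341 [ 0.5715 -0.1061  0.1133] 0.037
209 297 339 [ 0.5747 -0.1066  0.1133] 0.034
[283, 287, 58, 30, 1326] [311.1 301.8]
291 283 337 [ 0.644  -0.1248  0.1133] 0.0465
295 283 340 [ 0.6479 -0.1242  0.1133] 0.0493
299 283 339 [ 0.6516 -0.1252  0.1133] 0.0486
303 283 339 [ 0.6553 -0.1259  0.1133] 0.0487
307 285 338 [ 0.6592 -0.1261  0.1133] 0.0463
311 289 334 [ 0.663  -0.1267  0.1133] 0.0396
222 [274, 275]
230 [274, 275]
238 [277, 278]
246 [290, 291, 337]
254 [289, 290, 340]
262 [289, 290, 340, 341]
270 [290, 291, 332, 333]
collar/guard row extremes, bar tip [[ 0.5442 -0.1071  0.1133]
 [ 0.5541 -0.1088  0.1133]
 [ 0.6697 -0.1274  0.1133]]
(array([ 0.5627807 , -0.10979435,  0.12259727]), [np.float64(0.006675138434333788), np.float64(0.0018751973243930564), np.float64(0.006804697446864593)]) (array([ 0.56172049, -0.10852477,  0.12142777]), [np.float64(0.006613926131429484), np.float64(0.0066139261314294324)])
(array([ 0.64409615, -0.12654203,  0.12570425]), [np.float64(0.0040107083320793015), np.float64(0.002683385393263923), np.float64(0.006585697199073913)]) (array([ 0.64321425, -0.12779508,  0.12614983]), [np.float64(0.005266305784934017), np.float64(0.005266305784933943)])
```

```bash
python3 - <<'E'
from vis import *; from rob import *
W=dict(np.load("pics/w1.npz"))
h=cv2.cvtColor(W["frame"],cv2.COLOR_RGB2HSV).astype(int)
m=((h[...,0]<12)|(h[...,0]>168))&(h[...,1]>110)&(h[...,2]>25)
for r in (192,196,200,204,291,295,299,303):
    cols=np.where(m[r,270:350])[0]+270;L,R=plane(W,[[cols[0]-.5,r],[cols[-1]+.5,r]],.1133);print(r,cols[0],cols[-1],((L+R)/2).round(4))
c=np.array([.607,-.1187,.115]);yaw=-9.6;x,_=axes(yaw)
for a in (75,70,-30,-40,-45,-50): print(a,[inverse_kinematics(*tcp(c-d*x,a,yaw,-1)) is not None for d in (0,.06,.13,.15)])
p,R=tcp(c,70,yaw,-1,.255); print(p,inverse_kinematics(p,R))
reach([.52,-.28,.40],tool(35,yaw,-1)); reach(p,R)
dwell(.3);s=read_state();print(s["clock"],s["position"],s["q"].round(1),s["ft_force"].round(2),s["moment"].round(3))
E
```

```text
192 279 342 [ 0.5603 -0.1102  0.1133]
196 279 341 [ 0.5633 -0.1111  0.1133]
200 279 342 [ 0.5665 -0.1113  0.1133]
204 279 341 [ 0.5696 -0.1122  0.1133]
291 283 341 [ 0.6443 -0.1232  0.1133]
295 283 341 [ 0.648  -0.1238  0.1133]
299 283 340 [ 0.6517 -0.1248  0.1133]
303 283 340 [ 0.6554 -0.1255  0.1133]
75 [True, True, True, True]
70 [True, True, True, True]
-30 [True, True, True, True]
-40 [True, True, True, True]
-45 [True, True, True, True]
-50 [True, True, True, True]
[ 0.5670386  -0.35496597  0.20221514] [-43.24250556  51.11010029  87.04198087  51.78320046  95.30993106
  33.90433115]
5.9 [ 0.5672936  -0.35445336  0.20503116] [-43.2  50.9  87.   51.8  95.3  33.9] [-0.09 -0.05 -0.18] [-0.44   0.138  0.027]
```

```bash
python3 - <<'E'
from vis import *; from rob import *
W=dict(np.load("pics/w1.npz"));T=dict(np.load("pics/top0.npz"))
def sat(im): return cv2.cvtColor(im,cv2.COLOR_RGB2HSV)[...,1]
t=T["frame"]; 
out=np.hstack([cv2.resize(t[170:280,215:275],None,fx=5,fy=5,interpolation=cv2.INTER_NEAREST),cv2.resize(t[170:280,340:400],None,fx=5,fy=5,interpolation=cv2.INTER_NEAREST)])
cv2.imwrite("pics/crop.png",out[:,:,::-1])
for i in range(3):
  dwell(.3);s=read_state();print(s["clock"],s["position"].round(4),s["joint_vel"].round(2),s["ft_force"].round(2),s["moment"].round(3))
E
```

```text
6.2 [ 0.567  -0.3549  0.2025] [-0.07  0.34 -0.02  0.05  0.03 -0.05] [ 0.08 -0.02  0.9 ] [-0.458  0.063 -0.001]
6.5 [ 0.567  -0.355   0.2021] [ 0.    0.1  -0.08 -0.14 -0.01  0.04] [ 0.34 -0.65  0.08] [-0.485  0.108  0.062]
6.8 [ 0.567  -0.3549  0.2022] [ 0.   -0.01  0.03  0.01  0.04  0.05] [-0.13 -0.15 -0.37] [-0.426  0.081  0.018]
```

View pics/crop.png

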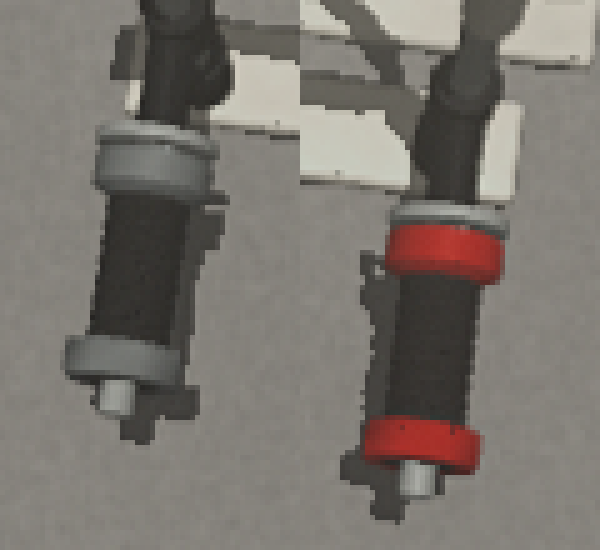

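Grey tip at top px (238.2,252.6), red tip at (363.8,269.2). The line between them gives a bar yaw of about -8.8°. The grip outlines gave -8.7° and -9.6°, so I'll use -9°. Next I grasp gently from the right at a=70° and read the forces.

```bash
cat >> rob.py <<'E'
YAW=-9.0; FL=-1
def wrench(n=4):
    """force, and torque about the grip axis (through the grasp point), averaged"""
    F=M=0
    for i in range(n):
        dwell(.04); s=read_state(); F=F+s["ft_force"]/n; M=M+s["moment"]/n
    x,y=axes(YAW); R=s["tool_rot"]; a=np.degrees(np.arctan2(-R[:,2]@-y, -R[:,2][2])); 
    M=M-np.array([-.46*np.sin(np.radians(a))/np.sin(np.radians(70)),0,0])
    r=0.155*R[:,2]  # TCP -> grasp point; force acts there
    Mg=M-np.cross(r,F)
    return s,np.array([F@x,F@y,F[2]]),M@x,Mg@x,a
def show(tag=""):
    s,F,mt,mg,a=wrench(); g=s["position"]+.155*s["tool_rot"][:,2]
    print(tag,"t%.1f"%s["clock"],"F(xh,yh,z)",F.round(1),"Mtcp %.2f Mgrip %.2f a %.1f"%(mt,mg,a),"grasp",g.round(4),"open %.4f"%s["opening"]); return F,mt,mg
E
python3 - <<'E'
from rob import *
c=np.array([.607,-.1182,.1135])
p,R=tcp(c,70,YAW,FL,.255); move_straight(p,.1,R); show("pre")
p,R=tcp(c,70,YAW,FL); move_straight(p,.06); show("at")
close_gripper(25); show("closed"); dwell(.3); show("closed")
import cv2
f=grab_frame("scene");cv2.imwrite("pics/s1.png",cv2.resize(f["frame"][140:340,200:440],None,fx=3,fy=3)[:,:,::-1])
E
```

```text
pre t7.2 F(xh,yh,z) [ 0.2 -0.1 -0.1] Mtcp 0.02 Mgrip 0.04 a 70.0 grasp [ 0.5923 -0.211   0.1477] open 0.0851
at t9.2 F(xh,yh,z) [-0.6  0.2  0.5] Mtcp 0.01 Mgrip -0.07 a 70.0 grasp [ 0.607  -0.1184  0.1136] open 0.0855
closed t9.9 F(xh,yh,z) [-0.2 -0.  -1.7] Mtcp -0.27 Mgrip -0.02 a 70.0 grasp [ 0.607  -0.1182  0.1134] open 0.0342
closed t10.3 F(xh,yh,z) [-0.2  0.1 -1.4] Mtcp -0.26 Mgrip -0.06 a 70.0 grasp [ 0.607  -0.1182  0.1135] open 0.0341
```

View pics/s1.png

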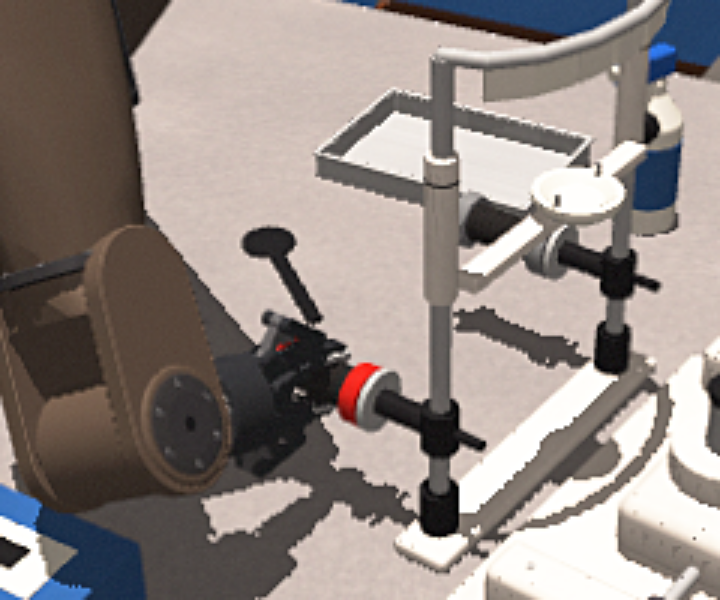

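The grip is held squarely and off the bar: the -1.5 N is its weight. Next I find the middle of its play by feel.

```bash
cat >> rob.py <<'E'
def feel(c,a,dirv,k,step=.0006,lim=.0036,thr=3.0,ref=None):
    """nudge from c both ways along dirv until component k of F changes by thr; returns the two offsets"""
    out=[]
    for sg in (1,-1):
        d=0
        while d<lim:
            d+=step; p,R=tcp(c+sg*d*dirv,a,YAW,FL); move_straight(p,.02)
            F=wrench(2)[1]
            if abs((F-ref)[k])>thr: break
        out.append((sg*d,F.round(1).tolist()))
        p,R=tcp(c,a,YAW,FL); move_straight(p,.02)
    return out
E
python3 - <<'E'
from rob import *
c=np.array([.607,-.1182,.1135]); x,y=axes(YAW)
ref=wrench(6)[1]; print(ref)
o=feel(c,70,np.array([0,0,1.]),2,ref=ref); print("z",o); mz=(o[0][0]+o[1][0])/2
c=c+[0,0,mz]
o=feel(c,70,y,1,ref=ref); print("y",o); c=c+y*(o[0][0]+o[1][0])/2
p,R=tcp(c,70,YAW,FL); move_straight(p,.02); print("c",c.tolist()); show("centred")
E
```

```text
[-0.2245998  -0.17227987 -2.06050276]
z [(0.0042, [2.2, 1.6, -14.8]), (-0.0006, [1.1, 0.2, 1.1])]
y [(0.0018, [-1.0, -4.4, -1.2]), (-0.0024, [0.9, 4.3, -2.6])]
c [0.6069530696604879, -0.11849630650217854, 0.1153]
centred t17.2 F(xh,yh,z) [ 0.5 -0.2 -2. ] Mtcp -0.28 Mgrip 0.02 a 70.0 grasp [ 0.6069 -0.1186  0.1153] open 0.0343
```

```bash
python3 - <<'E'
from rob import *
c=np.array([.60695,-.1185,.1151])
p,R=tcp(c,70,YAW,FL); move_straight(p,.02); ref=wrench(6)[1]
a=70
while a>-38:
    a-=2; p,R=tcp(c,a,YAW,FL)
    try: move_straight(p,.04,R)
    except Unreachable: print("unreach",a); break
    s,F,mt,mg,aa=wrench(2)
    if a%10==0: print(a,F.round(1),round(mt,2),round(mg,2))
    if np.linalg.norm((F-ref)[1:])>3 or abs(mg)>.2: 
        F,mt,mg=show("hit? a=%d"%a)
        if np.linalg.norm((F-ref)[1:])>3 or abs(mg)>.2: break
E
```

```text
60 [ 0.1  0.7 -1.9] -0.25 -0.05
50 [ 0.  -0.5 -1.9] -0.28 -0.0
40 [ 0.  -0.2 -2.2] -0.18 0.07
30 [ 0.2  1.7 -0.5] 0.2 0.02
hit? a=28 t25.6 F(xh,yh,z) [-0.6  4.9  2.9] Mtcp 1.04 Mgrip 0.16 a 28.1 grasp [ 0.607  -0.1184  0.1152] open 0.0342
```

```bash
python3 - <<'E'
from rob import *
c=np.array([.60695,-.1185,.1151])
for a in (27,26,25,24):
    p,R=tcp(c,a,YAW,FL); move_straight(p,.02,R); F,mt,mg=show(a)
    if np.hypot(F[1],F[2]+2)>13 or abs(mg)>.4: break
E
```

```text
27 t26.0 F(xh,yh,z) [-1.   5.7  4.5] Mtcp 1.27 Mgrip 0.16 a 27.0 grasp [ 0.607  -0.1182  0.1153] open 0.0342
26 t26.5 F(xh,yh,z) [-1.1  6.1  5.8] Mtcp 1.43 Mgrip 0.19 a 26.1 grasp [ 0.607  -0.1181  0.1154] open 0.0342
25 t26.9 F(xh,yh,z) [-1.4  6.9  6.8] Mtcp 1.63 Mgrip 0.22 a 25.1 grasp [ 0.607  -0.1179  0.1156] open 0.0342
24 t27.4 F(xh,yh,z) [-1.8  7.8  7.4] Mtcp 1.77 Mgrip 0.20 a 24.1 grasp [ 0.6069 -0.1178  0.1156] open 0.0345
```

The pin force is steady: torque divided by force is about 18 mm, the pin's radius. So this is the stop, at about 39° of turn. I'll back off until the force goes, turn 3.5° further back, then try a gentle pull.

```bash
python3 - <<'E'
from rob import *
c=np.array([.60695,-.1185,.1151]); x,y=axes(YAW)
a=24; prev=None
while a<36:
    a+=1; p,R=tcp(c,a,YAW,FL); move_straight(p,.02,R); F,mt,mg=show(a)
    n=np.hypot(F[1],F[2]+2)
    if n<1.2: break
    prev=n
a+=2.7; p,R=tcp(c,a,YAW,FL); move_straight(p,.02,R); show("centred %.1f"%a)
for d in (.001,.002,.003,.0045,.006):
    p,R=tcp(c-d*x,a,YAW,FL); move_straight(p,.02); F,_,_=show("pull %.4f"%d)
    if abs(F[0])>5: break
print("a",a)
E
```

```text
25 t27.8 F(xh,yh,z) [-2.1  7.   6.6] Mtcp 1.61 Mgrip 0.20 a 25.1 grasp [ 0.607  -0.118   0.1155] open 0.0342
26 t28.3 F(xh,yh,z) [-1.1  6.7  6. ] Mtcp 1.47 Mgrip 0.13 a 26.1 grasp [ 0.6069 -0.1181  0.1154] open 0.0344
27 t28.7 F(xh,yh,z) [-1.2  6.2  4.9] Mtcp 1.37 Mgrip 0.17 a 27.1 grasp [ 0.6069 -0.1183  0.1152] open 0.0344
28 t29.2 F(xh,yh,z) [-0.3  5.8  3.9] Mtcp 1.21 Mgrip 0.14 a 28.0 grasp [ 0.6069 -0.1184  0.1151] open 0.0343
29 t29.6 F(xh,yh,z) [-0.9  5.5  2.6] Mtcp 1.04 Mgrip 0.10 a 29.0 grasp [ 0.6069 -0.1185  0.115 ] open 0.0343
30 t30.1 F(xh,yh,z) [0.2 3.9 1. ] Mtcp 0.71 Mgrip 0.10 a 30.0 grasp [ 0.6069 -0.1186  0.1149] open 0.0344
31 t30.5 F(xh,yh,z) [ 0.2  2.2 -1. ] Mtcp 0.21 Mgrip -0.01 a 31.0 grasp [ 0.6069 -0.1187  0.115 ] open 0.0343
32 t31.0 F(xh,yh,z) [-0.1  0.2 -1.7] Mtcp -0.15 Mgrip -0.03 a 32.0 grasp [ 0.6069 -0.1186  0.1151] open 0.0346
centred 34.7 t31.6 F(xh,yh,z) [-0.2 -0.5 -2.2] Mtcp -0.18 Mgrip 0.09 a 34.7 grasp [ 0.607  -0.1185  0.1151] open 0.0342
pull 0.0010 t32.1 F(xh,yh,z) [ 0.1  0.2 -2. ] Mtcp -0.17 Mgrip -0.03 a 34.7 grasp [ 0.606  -0.1183  0.1151] open 0.0348
pull 0.0020 t32.5 F(xh,yh,z) [-0.1 -0.6 -2. ] Mtcp -0.15 Mgrip 0.10 a 34.7 grasp [ 0.605  -0.1182  0.1151] open 0.0341
pull 0.0030 t32.9 F(xh,yh,z) [-0.6 -0.1 -2.1] Mtcp -0.17 Mgrip 0.02 a 34.7 grasp [ 0.604  -0.118   0.1151] open 0.0339
pull 0.0045 t33.3 F(xh,yh,z) [-0.4 -0.1 -1.9] Mtcp -0.20 Mgrip -0.01 a 34.7 grasp [ 0.6025 -0.1178  0.1151] open 0.0346
pull 0.0060 t33.7 F(xh,yh,z) [ 0.6 -0.2 -1.9] Mtcp -0.19 Mgrip 0.00 a 34.7 grasp [ 0.601  -0.1176  0.1151] open 0.0345
a 34.7
```

It is unlocked and slides freely. I'll draw it off in steps, yielding to any side force.

```bash
python3 - <<'E'
from rob import *
c=np.array([.60695,-.1185,.1151]); x,y=axes(YAW); a=34.7
d=.006; off=np.zeros(3); F0=np.array([0,-.1,-2.0])
while d<.14:
    d+=.008; p,R=tcp(c-d*x+off,a,YAW,FL); move_straight(p,.05); s,F,mt,mg,aa=wrench(2); E=F-F0
    if np.linalg.norm(E)>1.5: print("%.3f"%d,F.round(1),round(mg,2),off.round(4))
    if np.linalg.norm(E)>8: print("STOP"); break
    if np.hypot(E[1],E[2])>2: off+= .00015*(E[1]*y+E[2]*np.array([0,0,1]))
F,_,_=show("end"); print(d,off)
if np.linalg.norm(F-F0)<3 and d>.139:
    close_gripper(40); show("off bar")
    import cv2; f=grab_frame("scene");cv2.imwrite("pics/s2.png",cv2.resize(f["frame"][140:340,200:440],None,fx=3,fy=3)[:,:,::-1])
E
```

```text
end t40.5 F(xh,yh,z) [ 0.2  0.1 -2.2] Mtcp -0.19 Mgrip -0.01 a 34.7 grasp [ 0.4668 -0.0963  0.1151] open 0.0342
0.14200000000000007 [0. 0. 0.]
off bar t40.9 F(xh,yh,z) [-0.2  0.  -2.1] Mtcp -0.18 Mgrip 0.00 a 34.7 grasp [ 0.4667 -0.0963  0.1151] open 0.0340
```

View pics/s2.png

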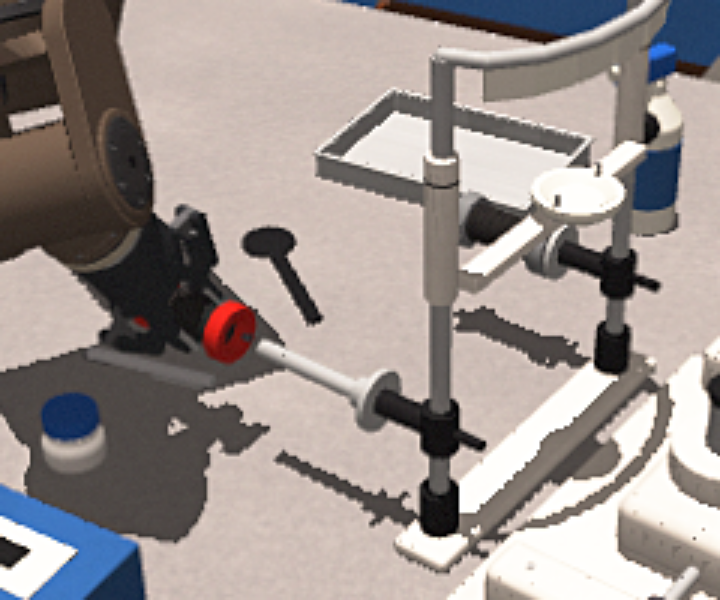

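The red grip is clear of the bar; the bare bar and flange show at about (260–380, 345–400) in the crop. I'll lift it, carry it at height to the tray and lower it by feel.

```bash
python3 - <<'E'
from rob import *
c=np.array([.4667,-.0963,.1151]); x,y=axes(YAW)
t=np.array([.461,.41,0]); ty=-1.0
for fl in (1,-1):
    q=inverse_kinematics(*tcp(t+[0,0,.25],0,ty,fl)); q2=inverse_kinematics(*tcp(t+[0,0,.03],0,ty,fl)); print(fl,q,q2 is not None)
p,R=tcp(c-.012*x,34.7,YAW,FL); move_straight(p,.08)
p,R=tcp(c-.012*x+[0,0,.14],34.7,YAW,FL); move_straight(p,.12); show("up")
p,R=tcp([.47,-.05,.27],0,YAW,FL); reach(p,R)
p,R=tcp(t+[0,0,.25],0,ty,FL); reach(p,R); show("over tray")
import cv2; f=grab_frame("top");cv2.imwrite("pics/t2.png",f["frame"][:,:,::-1])
E
```

```text
1 [ 3.55171213e+01  2.74505370e+01  9.04865855e+01 -2.54444375e-14
  6.20628775e+01 -5.34828787e+01] True
-1 [ 3.55171213e+01  2.74505370e+01  9.04865855e+01 -2.54444375e-14
  6.20628775e+01  1.26517121e+02] True
up t42.8 F(xh,yh,z) [ 0.5  0.1 -1.8] Mtcp -0.16 Mgrip -0.01 a 34.7 grasp [ 0.4548 -0.0944  0.2546] open 0.0338
over tray t45.3 F(xh,yh,z) [ 0.2 -0.4 -1.9] Mtcp 0.02 Mgrip 0.08 a 0.0 grasp [0.4616 0.4092 0.2502] open 0.0338
```

View pics/t2.png

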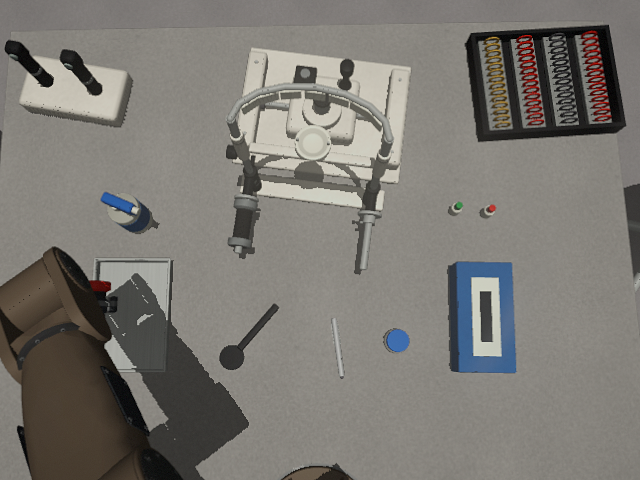

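The arm holds the grip above the tray (guard visible near 100,287); everything else is where it was. Now I lower it.

```bash
python3 - <<'E'
from rob import *
import cv2
t=np.array([.461,.41,0]); ty=-1.0
p,R=tcp(t+[0,0,.06],0,ty,FL); move_straight(p,.12,R); 
p,_=tcp(t+[0,0,.036],0,ty,FL); move_straight(p,.04); F0,_,_=show("low")
z=.036
while z>.026:
    z-=.001; p,_=tcp(t+[0,0,z],0,ty,FL); move_straight(p,.02); F=wrench(2)[1]
    if F[2]-F0[2]>2.5: break
show("touch %.3f"%z)
let_go(); show("open")
p,_=tcp(t+[0,0,.20],0,ty,FL); move_straight(p,.1); show("up")
f=grab_frame("wrist");cv2.imwrite("pics/w3.png",f["frame"][:,:,::-1]);np.savez("pics/w3.npz",**{k:np.array(f[k]) for k in f})
E
```

```text
low t48.0 F(xh,yh,z) [ 0.2  0.4 -1.4] Mtcp -0.00 Mgrip -0.06 a 0.0 grasp [0.4611 0.4101 0.0363] open 0.0341
touch 0.030 t50.2 F(xh,yh,z) [-0.5 -0.4  2.4] Mtcp -0.03 Mgrip 0.04 a 0.0 grasp [0.4611 0.4101 0.0302] open 0.0342
open t50.9 F(xh,yh,z) [0.3 0.3 0.2] Mtcp 0.00 Mgrip -0.05 a -0.0 grasp [0.461 0.41  0.03 ] open 0.0850
up t52.9 F(xh,yh,z) [ 0.1 -0.2 -0.1] Mtcp 0.01 Mgrip 0.05 a -0.0 grasp [0.4609 0.4099 0.1997] open 0.0853
```

View pics/w3.png

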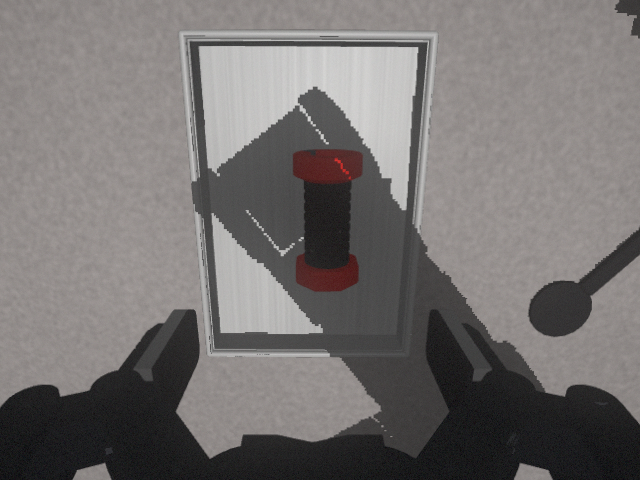

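The grip lies flat in the tray (guard at 328,165, collar at 327,272), well inside the walls, and the gripper is clear of it. I'll hand in.

```bash
python3 -c "
from workcell import *
print(read_state()['clock']); job_done()"
```

```text
52.9583
the job is handed in; nothing more can be done
```

The red-collared grip is off the right-hand bar and lying flat in the steel tray. I handed the job in at 53.0 s of the 72 s; it reported no verdict.

- **Grasp:** I gripped the tube from the right at 25 N and found the middle of its play on the bar by feel.
- **Unlocking:** I turned it anticlockwise to the stop, about 39°. Contact force at the wrist reached about 12 N, and torque divided by force was roughly the pin's 18 mm radius, which confirmed the stop. I then backed off until the force went and turned about 3° further back.
- **Drawing off:** I drew it 142 mm along the bar, in line with it. The sampled force never differed by more than 1.5 N from the grip's own weight.
- **Laying down:** I carried it above the other things and lowered it until it touched the tray floor at about 4 N. Then I opened the gripper and lifted clear.

**Last checks:** The wrist picture shows the grip flat, well inside the walls, with the fingers clear, and the force reading is back to about zero. The top view, taken before I lowered it, shows the grey grip and the other objects unmoved. I did not take another full-scene picture after letting go.

**Disagreements:** The bar direction differed by about 1° between estimates (-8.7° to -9.6°). I used -9°, and the free slide gave no sign that it was off. In the upward feel for play I overshot to about 15 N on the wrist, still well under the 40 N limit.

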